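# Tighten the bench torch in its tilted clamp with a hex key

### The arm

A 7-joint arm with a two-finger parallel gripper is mounted at the origin on the work surface. World frame = base frame: x ahead of the robot, y to its left, z up, the work surface at z = 0. Lengths are in m, angles in degrees, forces in N, time in s.
With the tool pointing down it reaches from about 0.425 to 0.875 m from the base axis. Payload 4.7 kg.
Tool frame: the origin (TCP) lies between the finger pads; the fingertips stand env.finger_overhang ahead of it and the grasp point (between the pads) lies 5 mm behind it (env.finger_overhang is the distance from the TCP to the fingertips, in m); z points along the fingers, y is the line along which they close (so a half turn about z gives the same grasp; the last joint's range is limited). The gripper opens to 87 mm and grips with 3 to 60 N. Pads are 19 mm wide; open, the fingers measure 117 mm over their backs; the gripper's body (75 mm by 190 mm) begins 51 mm behind the grasp point.
Start: joints at [77.24, 18.392, -4.016, 83.108, 1.295, 78.541, -3.26], TCP at [0.152, -0.632, 0.197] pointing down, gripper open.
Joint ranges: [-163.93, 163.93], [-17.29, 119.83], [-79.2, 71.16], [3.27, 140.29], [-89.18, 269.18], [5.43, 117.66], [-154.24, 154.24]. Speed limits (degrees/s): [147.25, 147.25, 180, 180, 180, 180, 180].

### API

Orientations are given as [roll, pitch, yaw] about the fixed x, y, z axes, in that order (R = Rz(yaw) Ry(pitch) Rx(roll)).
In Python, from cell import telemetry, eyes, env, models gives the robot as it stands. The module is installed in compiled form; this text tells all that it offers.
- The arm moves only by the tool drive_tool, never from a script. Its arguments are lists of equal length, an entry for each row: "angular": the turn, a rotation vector about the tool's x, y, z in rad, a list of three; "delta_pos": the shift along the tool's x, y, z in cm, a list of three; "gripper": the finger opening in cm, from 0 to 8.7. A call has 1 to 20 rows; each row shifts and turns the commanded pose from where the row before left it, along the tool's axes as they then stand; what a row does not reach is not made up. A row lasts 1/10 s, in which the tool goes at most 50 mm and 8.59 degrees, less where a joint would pass 70% of its speed; a pose out of reach is approached as far as the arm can. A call with a gripper value outside its range is refused whole. The fingers move at their own pace and stop on an object; "squeeze" is the grip in N (left out, the last holds). Time passes only in rows, so rows that do not move let the fingers close. It gives the time, the measured TCP pose, the force, the opening and the grip force at its end, in the units of the state.
- telemetry.get_obs(): the state, without advancing time (a new reading comes with each control period).
- eyes.read_camera(name): name is "side" or "top" or "wrist"; returns a dict with "pixels" (420x560x3 uint8, red, green, blue), "mtx" (3x3 intrinsics, pixels), "origin" and "orientation" of the camera in the world. Camera axes: x right, y down, z forward; pixel columns grow to the right and rows downward; lengths in m; the calibration is good to about 2 mm. A picture is of the moment at which its call begins. There is no depth.
- env.sign_off(): hands the job in; it is judged then, once.
Trained networks look in a picture, given as the dict that the camera call returned (one of the last four; its "shot" number tells which), for a name from the list of things; names that differ only in an ending like _2 or _b are one class to them, and where a whole thing is asked for, a point or a joint stands for the part that bears it (a point fixed in the world has none). Each returns a list of dicts, best first, with "p" (0 to 1); they miss things now and then, are a little off and sometimes report something else, mostly with a low value. They report only what shows in the picture. A call takes as long as a camera call. They do not tell look-alikes from the thing itself.
- models.search_frame(picture, target): "centre" ([column, row] in pixels, amid what is visible of it).
- models.cut_out(picture, target): "pixels" (420x560 bool, what is visible of it) and "centre" ([column, row] in pixels, amid what is visible of it).
The state is a dict: "time_s": time; "qpos": joint angles; "joint_velocities": joint speeds; "effort": joint torques, N m; "tool_pos": TCP position; "tool_rot": TCP orientation; "force": force on the tool from outside, world axes, zero at the start; "wrist_torque": the same for the moment, N m; "grip_width": finger opening in m; "grasp_force": force on a finger pad.
Only numpy, scipy, OpenCV 4.12 (cv2) and the standard library are available. Lean on these libraries where they do the work, as an engineer would, in place of code of your own. Each camera call takes 0.05 s, during which the arm holds its last target. There are 200 camera calls.

### The job

The glassworker's bench torch sits loose in its clamp. Lift the square-handled hex key from its wooden block, find the hex socket of the leaning clamp screw with it, and turn the screw clockwise about a quarter turn at a time, letting go of the seated key and taking a fresh grip between turns, until the brass pad is fully home on the torch barrel. Then pull the key out, stand it back fully down in its block and let go, leaving the phone, pliers and rod rest where they lie.

Things in the scene. Friction and masses are not known exactly. Their poses are not given: they have to be found in the camera images.
- stand: Torch stand, fixed: wooden base 150 x 130 x 35 mm with a dark steel C-clamp 50 mm wide holding a steel torch barrel (30 mm thick, 260 mm long with fittings, along y, 78 mm up). Origin: centre of the base's underside, z up. The clamp screw's axis leans 30 deg from vertical towards -x, about at the robot. Its mouth: 29 mm to -x of the origin, 145.5 mm up. Nothing rises above the plane of the mouth.
- screw_mouth (a point): Centre of the mouth of the hex socket in the flat outer face of the steel clamp screw (hexagonal head 37.5 mm across flats, standing 26 mm out of the clamp). z points out along the leaning axis. Socket 17.5 mm across flats, 22 mm deep, flat floor; two opposite corners lie on +x and -x. The frame turns with the screw; tightening is clockwise seen from outside (negative about z).
- screw (a joint): Clamp screw angle in rad, growing as it is tightened (clockwise seen from outside). At 5.0 the pad is home on the barrel and the screw stops solid; it starts between 1.4 and 2.7. Steady friction of about 0.1 N m; it stays where it is left. The key has about 10 degrees of play in the socket each way.
- pad_face (a point): Centre of the underside of the brass pressure pad, 28 mm in diameter, 5 mm thick, under the clamp's upper arm on the screw's axis. Tightening moves it 2.5 mm per rad towards the barrel; home, it touches the barrel, 63 mm below the mouth along the axis.
- holder: Key block, fixed to the bench: pale wooden block 75 x 75 x 70 mm with a square 26 mm hole through it from top to bottom. Origin: centre of the underside, z up.
- key: Hex key, loose, about 160 g: steel hexagonal shank 16 mm across flats, 55 mm long, last 5 mm tapered to 11 mm across corners, below a square black handle 36 x 36 x 52 mm with faces along x and y. Origin: centre of the shank's tip, z from tip to handle, two shank corners on +x and -x. Starts upright in the block, shank in the hole, handle's shoulder on the block's top: origin 15 mm above the bench.
- key_tip (a point): Tip of the key's shank, the key's origin. Seated in the socket, it is 22 mm below the mouth and the handle begins 33 mm and ends 85 mm above the mouth. Let go there, the key stays in the socket, leaning by up to about 5 degrees.
- key_handle (a point): Middle of the key's square handle, 81 mm above the tip.
- rod_rest: Bystander, loose: aluminium saddle-shaped rest with a notched ridge, 150 mm long, 45 mm high. Origin: centre of the underside.
- phone: Bystander, loose: phone in a green case, 150 x 72 x 9 mm, lying flat. Origin: centre of the underside.
- pliers: Bystander, loose: pliers with blue grips, 180 mm long, 14 mm high, lying flat along their x. Origin: underside, near the middle.
Mind the look-alikes: they are no part of the job. What is shaped like the key but red or turquoise is not meant.

How it is judged (in metres and radians):
On the way, in this order (a step that is already met when the one before it is completed fails the run):
1. the key, held in the fingers, is seated in the screw's socket (tip more than 15 mm below the mouth) with the screw not yet tight (z of key_tip in the frame of screw_mouth below -0.015 m and distance between key_tip and screw_mouth below 0.026 m and angle between the z axis of key and the z axis of screw_mouth, either way round below 0.25 rad and contact force between the fingers and key above 1 N and value of joint screw below 4.5 rad), for 0.1 s.
2. the key is let go for a fresh grip while it stands in the socket, the screw not yet tight (below 4.5 rad) (z of key_tip in the frame of screw_mouth below -0.015 m and distance between key_tip and screw_mouth below 0.026 m and angle between the z axis of key and the z axis of screw_mouth, either way round below 0.25 rad and contact force between the fingers and key below 0.3 N and value of joint screw below 4.5 rad), for 0.1 s.
3. the screw is turned home with the key in its socket (at least 4.75 rad) (z of key_tip in the frame of screw_mouth below -0.015 m and distance between key_tip and screw_mouth below 0.026 m and angle between the z axis of key and the z axis of screw_mouth, either way round below 0.25 rad and value of joint screw above 4.75 rad), for 0.1 s.
At the end, for the whole second after the job is handed in: The screw stands at 4.75 rad or more (the pad within 0.7 mm of home); the key hangs upright in its block again (within 12 mm of the block's middle, its tip less than 20 mm above the bench, tilt under 0.1 rad), released and at rest (value of joint screw above 4.75 rad and horizontal distance between key and holder below 0.012 m and height (world z) of key below 0.02 m and angle between key's own z axis and vertical below 0.1 rad and linear speed of key below 0.02 m/s and angular speed of key below 0.2 rad/s and contact force between the fingers and key below 0.1 N); the robot touches nothing.
It fails at once if the phone is pushed more than 20 mm from its place (distance of phone from where it was at the start of the episode above 0.02 m).
It fails at once if the pliers is pushed more than 20 mm from its place (distance of pliers from where it was at the start of the episode above 0.02 m).
It fails at once if the rod rest is pushed more than 20 mm from its place (distance of rod_rest from where it was at the start of the episode above 0.02 m).
It also fails if it takes over 72 s, if anything falls off the work surface, if the arm or the gripper's body presses on something with over 40 N, if the wrist force passes 120 N, or if a joint passes its speed limit or range.

## Working session

There is one attempt and no reset: what is moved stays moved. The work goes in short steps, Python scripts to look and compute and a tool call to move; the robot and the scene stay as the last step left them, time stands still between calls to the robot, and variables do not carry over. Pictures are saved under pics/ and viewed, at most 10 in all, crops included, and the job is handed in when it is done.

Besides the shell and the picture viewer there is one more tool, called in YAML: its name, and indented under it one key for each argument. drive_tool: Moves the arm, as the interface text tells. Its arguments: {"type":"object","properties":{"angular":{"type":"array","items":{"type":"array","items":{"type":"number"}}},"delta_pos":{"type":"array","items":{"type":"array","items":{"type":"number"}}},"gripper":{"type":"array","items":{"type":"number"}},"squeeze":{"type":"number"}},"required":["angular","delta_pos","gripper"]}

```bash
mkdir -p pics; cat > h.py <<'E'
import numpy as np, cv2
from scipy.spatial.transform import Rotation as Ro
from cell import telemetry, eyes, env, models
def R(rpy): return Ro.from_euler('xyz',rpy,degrees=True).as_matrix()
def cam(p):
    o=np.array(p["orientation"],float)
    return (o if o.shape==(3,3) else R(o)), np.array(p["origin"],float), np.array(p["mtx"])
def ray(p,c):
    M,o,K=cam(p); d=M@np.linalg.inv(K)@np.array([c[0],c[1],1.]); return o,d/np.linalg.norm(d)
def onz(p,c,z):
    o,d=ray(p,c); return o+d*(z-o[2])/d[2]
def tri(L):
    A=np.zeros((3,3));b=np.zeros(3);P=[]
    for p,c in L:
        o,d=ray(p,c);Q=np.eye(3)-np.outer(d,d);A+=Q;b+=Q@o;P.append((o,Q))
    x=np.linalg.solve(A,b); return x,[np.linalg.norm(Q@(x-o)) for o,Q in P]
def proj(p,X):
    M,o,K=cam(p); v=K@(M.T@(np.array(X)-o)); return v[:2]/v[2]
def save(p,n): cv2.imwrite('pics/'+n+'.png',p["pixels"][:,:,::-1])
E
python3 - <<'E'
from h import *
print(telemetry.get_obs(), env.finger_overhang)
P={}
for n in ["side","top"]:
    p=eyes.read_camera(n);save(p,n+'0');P[n]=p
    print(n,p["origin"],p["orientation"],p["mtx"])
    for t in ["stand","screw_mouth","holder","key","key_handle","rod_rest","phone","pliers"]:
        print(t,[(np.round(d["centre"]),round(d["p"],2)) for d in models.search_frame(p,t)])
cv2.imwrite('pics/a.png',np.vstack([P["side"]["pixels"],P["top"]["pixels"]])[:,:,::-1])
E
```

```text
{'time_s': 0.0, 'qpos': array([77.23819854, 18.43951647, -4.01552832, 83.17648703,  1.29455095,
       78.5412532 , -3.26037347]), 'joint_velocities': array([ 0.03737538, -0.04440402, -0.01663797, -0.04738842,  0.0134091 ,
       -0.01824126,  0.02360877]), 'effort': array([ 2.34663767e-04, -4.91280055e+01, -4.03398843e-01, -3.12523627e+01,
       -6.38661487e-02,  4.38180612e-02,  1.80907282e-04]), 'tool_pos': array([ 0.15231237, -0.63126396,  0.19594251]), 'tool_rot': array([-1.79887965e+02,  5.42879599e-03,  1.35711254e+01]), 'force': array([-0.35519361, -0.31874468,  0.17978862]), 'wrist_torque': array([ 0.05353312,  0.03437527, -0.00358058]), 'grasp_force': 0.0, 'grip_width': 0.08701820576542396} 0.014
side [ 0.23787765 -0.80683518  0.58966777] [-123.0155615     0.68270819  -26.42954911] [[404.5826971    0.         285.54377599]
 [  0.         404.5826971  208.34134299]
 [  0.           0.           1.        ]]
stand [(array([307., 234.]), 0.72)]
screw_mouth [(array([297., 201.]), 0.93)]
holder [(array([248., 172.]), 0.84)]
key [(array([218., 177.]), 0.92), (array([247., 153.])
[... 270 characters left out ...]
iers [(array([191., 236.]), 0.84)]
top [ 0.3482732  -0.12606587  1.18432108] [-1.66970134e+02 -1.21815308e-01 -9.04926402e+01] [[503.63539957   0.         280.06344402]
 [  0.         503.63539957 207.34691373]
 [  0.           0.           1.        ]]
stand [(array([294., 210.]), 0.96)]
screw_mouth [(array([297., 213.]), 0.68)]
holder [(array([155., 221.]), 0.69)]
key [(array([141., 207.]), 0.63), (array([159., 168.]), 0.63), (array([164., 254.]), 0.62)]
key_handle [(array([155., 168.]), 0.95), (array([137., 210.]), 0.74), (array([165., 251.]), 0.56)]
rod_rest [(array([243., 150.]), 0.59), (array([296., 217.]), 0.45)]
phone [(array([413., 319.]), 0.57)]
pliers [(array([238., 307.]), 0.67)]
```

View pics/side0.png

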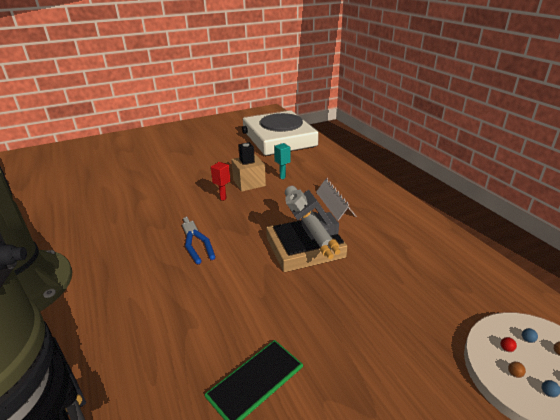

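View pics/top0.png

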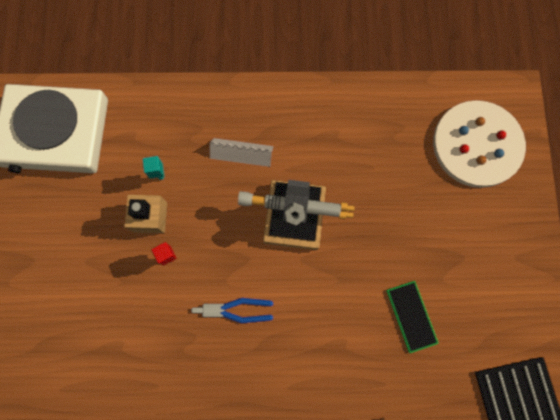

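The side view shows the black key handle at (247,153) in its block at (248,173) and the screw head near (294,199). In the top view the key is at (139,209), the block at (147,214) and the mouth at (295,214). The red and turquoise look-alikes stand on either side of the block.

```bash
python3 - <<'E'
from h import *
s=eyes.read_camera("side");t=eyes.read_camera("top")
def c(p,n,near):
    L=models.cut_out(p,n); L=[d for d in L if np.hypot(*(np.array(d["centre"])-near))<14]
    return None if not L else (L[0]["centre"],L[0]["pixels"],L[0]["p"])
for n,a,b in [("key_handle",(247,153),(139,209)),("screw_mouth",(295,200),(295,214)),("key",(247,153),(139,209)),("holder",(248,173),(147,214)),("stand",(305,234),(294,212))]:
    A=c(s,n,a);B=c(t,n,b)
    print(n,A and (np.round(A[0],1),A[2],A[1].sum()),B and (np.round(B[0],1),B[2],B[1].sum()))
    print('  tri',tri([(s,A[0] if A else a),(t,B[0] if B else b)]))
print("red",onz(t,(163,253),.09),"turq",onz(t,(153,168),.09))
print("top key",onz(t,(139,209),.148),"mouth",onz(t,(295,214),.1455),"block", onz(t,(147,214),.07))
print("pliers",onz(t,(235,310),.01),"phone",onz(t,(413,319),.01),"rest",onz(t,(242,152),.03))
E
```

```text
key_handle (array([247. , 153.4]), 0.76, np.int64(298)) (array([136.9, 209.2]), 0.84, np.int64(410))
  tri (array([0.60060227, 0.18666237, 0.09416844]), [np.float64(0.0017544668221888776), np.float64(0.0017544668221887417)])
screw_mouth (array([297.9, 199.9]), 0.8, np.int64(340)) (array([296.1, 213.8]), 0.54, np.int64(329))
  tri (array([ 0.57787163, -0.1650285 ,  0.13830828]), [np.float64(0.0019904607587608175), np.float64(0.001990460758760761)])
key (array([246.7, 154.4]), 0.79, np.int64(274)) (array([139.9, 207.3]), 0.86, np.int64(435))
  tri (array([0.60130789, 0.1811391 , 0.09407045]), [np.float64(0.0018992926104353144), np.float64(0.0018992926104351422)])
holder (array([248.1, 174.1]), 0.71, np.int64(830)) (array([153.3, 218. ]), 0.89, np.int64(1095))
  tri (array([0.59117407, 0.162808  , 0.04128195]), [np.float64(0.0013921920591740298), np.float64(0.0013921920591741445)])
stand (array([306.7, 233.5]), 0.96, np.int64(4160)) None
  tri (array([ 0.60264441, -0.16350169,  0.04088489]), [np.float64(0.0012034595424818399), np.float64(0.001203459542481762)])
red [0.50125335 0.12589415 0.09      ] turq [0.69550456 0.15707532 0.09      ]
top key [0.5869017  0.16721803 0.148     ] mouth [ 0.57397723 -0.16174525  0.1455    ] block [0.59310583 0.17056897 0.07      ]
pliers [ 0.38007387 -0.02585823  0.01      ] phone [ 0.35651457 -0.43144421  0.01      ] rest [ 0.75322441 -0.04013095  0.03      ]
```

```bash
cat >> h.py <<'E'
def pose():
    o=telemetry.get_obs(); return np.array(o["tool_pos"]),R(o["tool_rot"])
def plan(T,RT,p=None,R0=None,maxd=.045,maxa=8.0):
    if p is None: p,R0=pose()
    w=Ro.from_matrix(R0.T@RT).as_rotvec(); d=R0.T@(T-p)
    N=int(max(np.ceil(np.linalg.norm(d)/maxd),np.ceil(np.degrees(np.linalg.norm(w))/maxa),1))
    E=Ro.from_rotvec(w/N).as_matrix(); S=sum(np.linalg.matrix_power(E,k) for k in range(N))
    print('N',N,'ang',np.round(w/N,4),'dpos_cm',np.round(np.linalg.solve(S,d)*100,3))
def axisR(yaw,spin=0,tilt=30):
    a=np.radians(yaw); X=np.array([np.cos(a),np.sin(a),0]);Y=np.array([-np.sin(a),np.cos(a),0]);Z=np.array([0,0,1.])
    s,c=np.sin(np.radians(tilt)),np.cos(np.radians(tilt))
    M=np.array([Y,c*X+s*Z,s*X-c*Z]).T
    return M@Ro.from_euler('z',spin,degrees=True).as_matrix()
E
python3 - <<'E'
from h import *
p,R0=pose(); w=eyes.read_camera("wrist"); M,o,K=cam(w)
print("cam in tool",R0.T@(o-p),np.round(R0.T@M,3),K[0,0])
m=np.array([.576,-.163,.1455]); A=axisR(-6.4); 
via=np.array([.42,-.38,.33]); RV=axisR(-42,0,5)
plan(via,RV); plan(m-A[:,2]*.16,A,via,RV)
E
```

```text
cam in tool [ 0.08042236  0.00047658 -0.18734923] [[-0.001 -0.956 -0.292]
 [ 1.    -0.001 -0.   ]
 [ 0.    -0.292  0.956]] 332.9514387924528
N 9 ang [-0.0094  0.0029 -0.0667] dpos_cm [ 4.027 -0.974 -1.499]
N 6 ang [-0.0704  0.0314 -0.0995] dpos_cm [ 3.957 -0.805  0.671]
```

drive_tool:
  angular:
    - [-0.0094,0.0029,-0.0667]
    - [-0.0094,0.0029,-0.0667]
    - [-0.0094,0.0029,-0.0667]
    - [-0.0094,0.0029,-0.0667]
    - [-0.0094,0.0029,-0.0667]
    - [-0.0094,0.0029,-0.0667]
    - [-0.0094,0.0029,-0.0667]
    - [-0.0094,0.0029,-0.0667]
    - [-0.0094,0.0029,-0.0667]
    - [-0.0704,0.0314,-0.0995]
    - [-0.0704,0.0314,-0.0995]
    - [-0.0704,0.0314,-0.0995]
    - [-0.0704,0.0314,-0.0995]
    - [-0.0704,0.0314,-0.0995]
    - [-0.0704,0.0314,-0.0995]
    - [0,0,0]
    - [0,0,0]
  delta_pos:
    - [4.03,-0.97,-1.5]
    - [4.03,-0.97,-1.5]
    - [4.03,-0.97,-1.5]
    - [4.03,-0.97,-1.5]
    - [4.03,-0.97,-1.5]
    - [4.03,-0.97,-1.5]
    - [4.03,-0.97,-1.5]
    - [4.03,-0.97,-1.5]
    - [4.03,-0.97,-1.5]
    - [3.96,-0.8,0.67]
    - [3.96,-0.8,0.67]
    - [3.96,-0.8,0.67]
    - [3.96,-0.8,0.67]
    - [3.96,-0.8,0.67]
    - [3.96,-0.8,0.67]
    - [0,0,0]
    - [0,0,0]
  gripper: [8.7,8.7,8.7,8.7,8.7,8.7,8.7,8.7,8.7,8.7,8.7,8.7,8.7,8.7,8.7,8.7,8.7]

```text
time_s: 3.25
tool_pos: [0.5027, -0.1988, 0.2914]
tool_rot: [154.6, -0.9, 77.9]
force: [-0.5, 0.1, 0.0]
grip_width: 0.0869
grasp_force: 0.0
```

```bash
python3 - <<'E'
from h import *
o=telemetry.get_obs();print(o["time_s"],np.round(o["qpos"],1),o["tool_pos"],o["tool_rot"],o["force"])
w=eyes.read_camera("wrist");save(w,"w1");np.save("w1.npy",w,allow_pickle=True)
for d in models.cut_out(w,"screw_mouth")[:2]: print(d["centre"],d["p"],d["pixels"].sum(),onz(w,d["centre"],.1455))
print("expected",proj(w,[.576,-.163,.1455]))
E
```

```text
3.25 [ 33.8 -16.6  -8.9 112.1 -10.1  59.9  15.6] [ 0.5027041  -0.19877507  0.29140947] [154.57992603  -0.87407228  77.8552271 ] [-0.45799631  0.12503302  0.00356266]
[273.2, 131.1] 0.75 1156 [ 0.57372578 -0.15681533  0.1455    ]
[178.8, 341.2] 0.2 824 [ 0.4187977 -0.341629   0.1455   ]
expected [276.4167896  136.53744639]
```

View pics/w1.png

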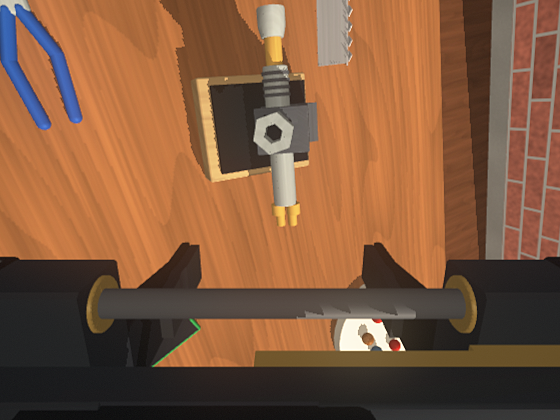

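The wrist picture shows the screw head at (273,132) with its hex socket dark in the middle. The move stopped short at joint 2's limit, so I'll go closer along the axis for the socket's angle and position.

```bash
python3 - <<'E'
from h import *
A=axisR(-5); m=np.array([.574,-.160,.1455]); plan(m-A[:,2]*.09,A)
E
```

```text
N 2 ang [-0.0393  0.0237 -0.0609] dpos_cm [ 2.446 -0.726  3.485]
```

drive_tool:
  angular:
    - [-0.0393,0.0237,-0.0609]
    - [-0.0393,0.0237,-0.0609]
    - [0,0,0]
    - [0,0,0]
  delta_pos:
    - [2.45,-0.73,3.48]
    - [2.45,-0.73,3.48]
    - [0,0,0]
    - [0,0,0]
  gripper: [8.7,8.7,8.7,8.7]

```text
time_s: 3.75
tool_pos: [0.5287, -0.1568, 0.2231]
tool_rot: [150.0, -0.0, 84.9]
force: [0.0, -0.4, 0.2]
grip_width: 0.0868
grasp_force: 0.0
```

```bash
python3 - <<'E'
from h import *
o=telemetry.get_obs();print(o["time_s"],np.round(o["qpos"],1),o["tool_pos"],o["tool_rot"])
w=eyes.read_camera("wrist");save(w,"w2");np.save("w2.npy",w,allow_pickle=True)
for d in models.cut_out(w,"screw_mouth")[:2]: print(d["centre"],d["p"],d["pixels"].sum(),onz(w,d["centre"],.1455))
c=models.search_frame(w,"screw_mouth")[0]["centre"]
w1=np.load("w1.npy",allow_pickle=True).item()
print(tri([(w,c),(w1,(273.5,132.5))]))
x,y=int(c[0]),int(c[1]);print(x-50,y-50)
cv2.imwrite('pics/w2c.png',cv2.resize(w["pixels"][max(0,y-50):y+50,x-50:x+50,::-1],(600,600),interpolation=cv2.INTER_CUBIC))
E
```

```text
3.75 [ 30.2 -16.7  -9.7 121.5 -14.2  46.6  22.3] [ 0.52869904 -0.1567605   0.22306078] [ 1.50044188e+02 -2.40770791e-02  8.48935743e+01]
[280.9, 196.4] 0.69 1758 [ 0.573064   -0.15673363  0.1455    ]
(array([ 0.57614757, -0.15953926,  0.13881465]), [np.float64(0.0004281811174776643), np.float64(0.000428181117477663)])
230 147
```

View pics/w2c.png

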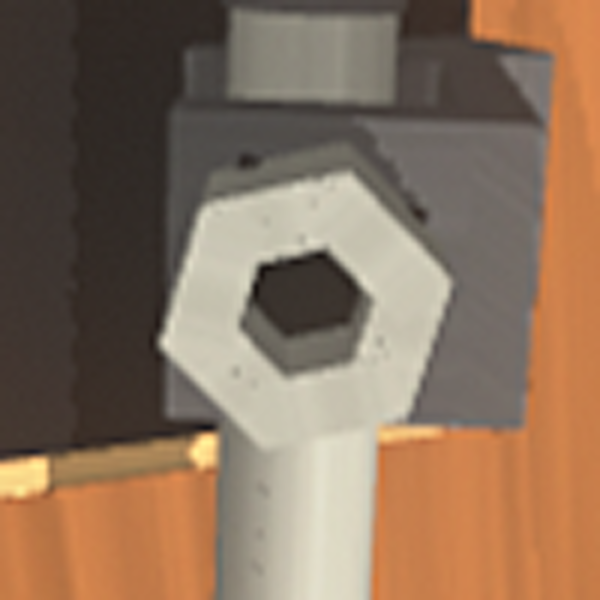

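The crop shows the screw head with its hexagonal face; the socket mouth is centred at about (281,199) in the full picture, with corners clear enough to fit the screw's angle.

```bash
python3 - <<'E'
from h import *
from scipy.optimize import least_squares
w=np.load("w2.npy",allow_pickle=True).item();w1=np.load("w1.npy",allow_pickle=True).item()
a=onz(w1,(196,80),.035);b=onz(w1,(212,181),.035);d=a-b;print("yaw base",np.degrees(np.arctan2(-d[0],d[1])),np.linalg.norm(d))
a=onz(w1,(270.5,68),.078);b=onz(w1,(286,205),.078);d=a-b;print("yaw barrel",np.degrees(np.arctan2(-d[0],d[1])),np.linalg.norm(d))
cor=np.array([(346,170),(453,283),(407,417),(270,452),(160,342),(208,208)])/6+[230,147]-.4
hol=np.array([(328,248),(372,299),(352,358),(290,378),(240,325),(258,262)])/6+[230,147]-.4
def f(x,full=False):
    A=axisR(x[4]); r=[]
    for C,rad in((cor,.0375/3**.5),(hol,.0175/3**.5)):
        for k in range(6):
            t=x[3]+k*np.pi/3
            r.append(proj(w,x[:3]+rad*(np.cos(t)*A[:,0]+np.sin(t)*A[:,1]))-C[k])
    return np.concatenate(r+[[ (x[4]+6)/2, (x[2]-.1455)/.003*.7]])
best=min((least_squares(f,[.574,-.16,.1455,t,-6],x_scale=[.01,.01,.01,.1,1]) for t in np.arange(0,6.28,.5)),key=lambda s:s.cost)
print(best.x,np.degrees(best.x[3])%60,best.cost,np.abs(best.fun).max())
E
```

```text
yaw base -7.034459339913154 0.12462994062367831
yaw barrel -5.56548230297801 0.17042862491788133
[ 0.57370448 -0.15943967  0.14373195  6.56122742 -6.12789221] 15.930639614596373 2.6359721831729557 0.8573620430516371
```

```bash
python3 - <<'E'
from h import *
plan(np.array([.593,.172,.26]),axisR(0,0,0))
E
```

```text
N 8 ang [ 0.0659  0.003  -0.0107] dpos_cm [ 4.143  0.689 -0.256]
```

drive_tool:
  angular:
    - [0.0659,0.003,-0.0107]
    - [0.0659,0.003,-0.0107]
    - [0.0659,0.003,-0.0107]
    - [0.0659,0.003,-0.0107]
    - [0.0659,0.003,-0.0107]
    - [0.0659,0.003,-0.0107]
    - [0.0659,0.003,-0.0107]
    - [0.0659,0.003,-0.0107]
    - [0,0,0]
    - [0,0,0]
  delta_pos:
    - [4.14,0.69,-0.26]
    - [4.14,0.69,-0.26]
    - [4.14,0.69,-0.26]
    - [4.14,0.69,-0.26]
    - [4.14,0.69,-0.26]
    - [4.14,0.69,-0.26]
    - [4.14,0.69,-0.26]
    - [4.14,0.69,-0.26]
    - [0,0,0]
    - [0,0,0]
  gripper: [8.7,8.7,8.7,8.7,8.7,8.7,8.7,8.7,8.7,8.7]

```text
time_s: 4.9
tool_pos: [0.592, 0.175, 0.2576]
tool_rot: [-179.8, -0.2, 90.2]
force: [-0.4, -0.1, -0.4]
grip_width: 0.087
grasp_force: 0.0
```

```bash
python3 - <<'E'
from h import *
o=telemetry.get_obs();print(o["time_s"],np.round(o["qpos"],1),o["tool_pos"],o["tool_rot"])
w=eyes.read_camera("wrist");np.save("w3.npy",w,allow_pickle=True)
for n in ("key_handle","holder"):
  for d in models.cut_out(w,n)[:3]: print(n,d["centre"],d["p"],d["pixels"].sum())
x,y=[int(v) for v in proj(w,[.593,.172,.1])];print(x,y); x0=max(0,x-130);y0=max(0,y-100);print(x0,y0)
cv2.imwrite('pics/w3c.png',cv2.resize(w["pixels"][y0:y0+200,x0:x0+266,::-1],None,fx=3,fy=3,interpolation=cv2.INTER_CUBIC))
E
```

```text
4.9 [ 11.7  17.  -38.4  81.5  10.2  85.3 -26.1] [0.592      0.17503478 0.25756135] [-179.78847649   -0.20137821   90.19986557]
key_handle [291.4, 174.8] 0.72 1447
key_handle [378.6, 193.2] 0.68 1667
key_handle [203.8, 220.5] 0.61 1622
holder [293.0, 157.9] 0.6 3125
282 186
152 86
```

View pics/w3c.png

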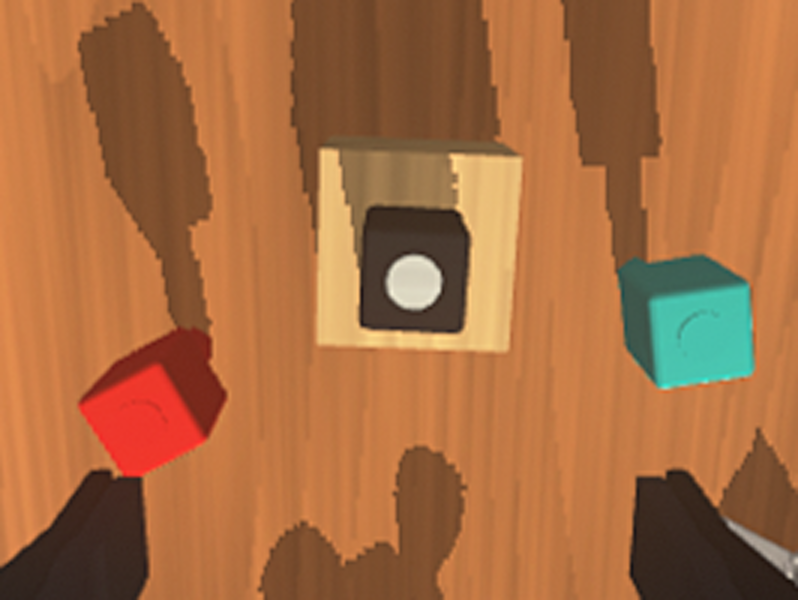

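The wrist crop shows the key upright in its block (top disc at crop (414,282)), turned about 2° in the picture. The red and turquoise look-alikes stand about 10 cm to either side.

```bash
python3 - <<'E'
from h import *
w=np.load("w3.npy",allow_pickle=True).item()
u=lambda x,y:(x/3+152-.33,y/3+86-.33)
B=[onz(w,u(*c),.07) for c in((319,147),(523,155),(509,352),(317,345))]
print("block",np.mean(B,0),[np.linalg.norm(B[i]-B[i-1]) for i in range(4)],np.degrees(np.arctan2(*(B[1]-B[0])[1::-1])),np.degrees(np.arctan2(*(B[2]-B[3])[1::-1])))
k=onz(w,u(414,282),.122);print("key",k)
e=onz(w,u(361,327),.122)-onz(w,u(465,331),.122);print(np.linalg.norm(e),np.degrees(np.arctan2(-e[1],-e[0])))
s=eyes.read_camera("side");d=[d for d in models.search_frame(s,"key_handle") if abs(d["centre"][0]-247)<9]
if d: print(tri([(s,d[0]["centre"]),(w,u(414,268))]))
E
```

```text
block [0.6018911 0.1842527 0.07     ] [np.float64(0.0759032611895835), np.float64(0.07532698610504526), np.float64(0.07579405635258349), np.float64(0.07509802758355044)] -2.0562296501685475 -1.9739971131750522
key [0.59972618 0.18414252 0.122     ]
0.034839285220385145 -2.0849608533395356
(array([0.59931331, 0.18509348, 0.10217282]), [np.float64(0.0008465609473074153), np.float64(0.0008465609473073782)])
```

```bash
python3 - <<'E'
from h import *
A=axisR(-2,0,0);h=np.array([.600,.1843,.15])
plan(h,A);plan(np.array([.600,.1843,.093]),A,h,A)
E
```

```text
N 3 ang [-0.0004 -0.0002  0.0119] dpos_cm [0.384 0.304 3.626]
N 2 ang [0. 0. 0.] dpos_cm [0.   0.   2.85]
```

drive_tool:
  angular:
    - [-0.0004,-0.0002,0.0119]
    - [-0.0004,-0.0002,0.0119]
    - [-0.0004,-0.0002,0.0119]
    - [0,0,0]
    - [0,0,0]
    - [0,0,0]
    - [0,0,0]
    - [0,0,0]
    - [0,0,0]
    - [0,0,0]
    - [0,0,0]
  delta_pos:
    - [0.38,0.3,3.63]
    - [0.38,0.3,3.63]
    - [0.38,0.3,3.63]
    - [0,0,1.9]
    - [0,0,1.9]
    - [0,0,1.9]
    - [0,0,0]
    - [0,0,0]
    - [0,0,0]
    - [0,0,0]
    - [0,0,0]
  gripper: [6,6,6,6,6,6,6,3.0,3.0,3.0,3.0]
  squeeze: 50

```text
time_s: 6.25
tool_pos: [0.5997, 0.1865, 0.0926]
tool_rot: [-179.9, -0.1, 88.2]
force: [1.1, 0.3, 0.8]
grip_width: 0.0365
grasp_force: 1.0
```

drive_tool:
  angular:
    - [0,0,0]
    - [0,0,0]
    - [0,0,0]
    - [0,0,0]
    - [0,0,0]
    - [0,0,0]
    - [0,0,0]
    - [0,0,0]
    - [0,0,0]
    - [0,0,0]
  delta_pos:
    - [0,0,0]
    - [0,0,0]
    - [0,0,0]
    - [0,0,-2]
    - [0,0,-3]
    - [0,0,-3]
    - [0,0,-3]
    - [0,0,-3]
    - [0,0,0]
    - [0,0,0]
  gripper: [3.0,3.0,3.0,3.0,3.0,3.0,3.0,3.0,3.0,3.0]

```text
time_s: 7.25
tool_pos: [0.5992, 0.1862, 0.2309]
tool_rot: [-179.8, -0.1, 88.2]
force: [-0.2, 0.6, -1.7]
grip_width: 0.0345
grasp_force: 50.0
```

```bash
python3 - <<'E'
from h import *
o=telemetry.get_obs();print(o["time_s"],np.round(o["qpos"],1),o["tool_pos"],o["tool_rot"],o["grasp_force"],o["grip_width"],o["force"])
s=eyes.read_camera("side");t=eyes.read_camera("top")
x,y=[int(v) for v in proj(s,o["tool_pos"]-[0,0,.03])];print(x-35,y-45)
cv2.imwrite('pics/s4.png',cv2.resize(s["pixels"][y-45:y+45,x-45:x+45,::-1],None,fx=6,fy=6,interpolation=cv2.INTER_CUBIC))
for yaw in (0,30):
  pass
# plan to pre-insert
yaw=-6.1;m=np.array([.5737,-.1594,.144])
for sp in(-14.1,):
  A=axisR(yaw,sp);n=-A[:,2]
  up=np.array([.56,.02,.30]);RU=axisR(-4,-7,12)
  plan(up,RU);T=m+n*(.081-.005+.03);print(T);plan(T,A,up,RU)
E
```

```text
7.25 [ 10.2  18.8 -38.   82.4  11.4  82.8 -29.6] [0.59917334 0.18622677 0.23087137] [-1.79812453e+02 -5.48027069e-02  8.81765465e+01] 49.96411085128784 0.03450846545526552 [-0.21827913  0.63812471 -1.69255899]
208 72
N 5 ang [-0.043  -0.0034 -0.0168] dpos_cm [-3.323 -0.66  -1.445]
[ 0.52100009 -0.153768    0.23579869]
N 5 ang [-0.0613 -0.0141 -0.0177] dpos_cm [-3.321 -1.473  1.083]
```

View pics/s4.png

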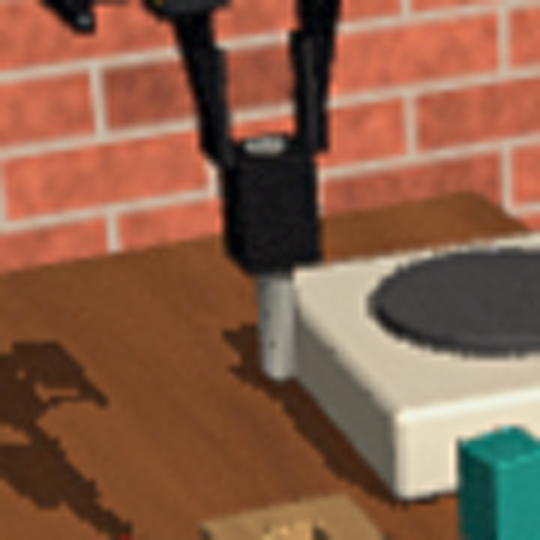

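The side crop shows the key hanging from the fingers, its shank tip at crop (280,380). I'll check whether it slipped in the grip.

```bash
python3 - <<'E'
from h import *
s=eyes.read_camera("side")
for z in (.153,.143,.133,.208,.26): print(z,(proj(s,[.5992,.1862,z])-[198,72])*6)
print("fingertip",[(proj(s,[.5992+dx,.1862,.217])-[198,72])*6 for dx in(-.018,-.025,.018,.025)])
# hex width of shank in px at 20/40 mm above tip, expected 16 / 18.5 mm scale
M,o,K=cam(s);D=np.linalg.norm(o-[.6,.186,.17]);print("px/mm in crop",K[0,0]/(M.T@(np.array([.6,.186,.17])-o))[2]*6/1000)
print("view az",np.degrees(np.arctan2(o[1]-.186,o[0]-.6)))
g=s["pixels"].astype(int); 
for r in(122,125,128,131): print(r,g[r,236:254].sum(1))
w=eyes.read_camera("wrist");save(w,"w5")
E
```

```text
0.153 [279.67292411 373.76458612]
0.143 [281.1198708  394.01496773]
0.133 [282.55286561 414.07008939]
0.208 [271.45597175 258.76627799]
0.26 [263.26031767 144.06604454]
fingertip [array([232.19778249, 245.98753046]), array([217.34459937, 248.59349873]), array([307.47934646, 232.77949519]), array([321.90594075, 230.24837128])]
px/mm in crop 2.186804488093409
view az -110.03871391488768
122 [249 242 241 231 218 255 311 368 410 456 409 461 522 563 566 560 564 561]
125 [248 248 228 225 221 269 332 386 431 443 403 258 325 420 489 536 563 561]
128 [122 120 122 118 139 284 351 409 459 425 398 254 266 273 280 358 450 501]
131 [243 239 137 122 134 245 361 422 459 411 371 242 274 275 276 274 271 309]
```

View pics/w5.png

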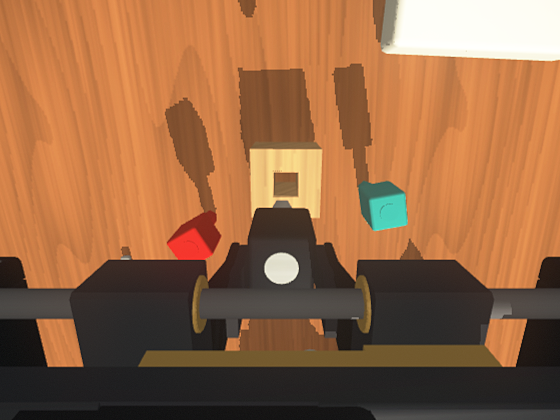

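The wrist picture shows the key held squarely between the fingers (top disc at (281,268)), with the shank tip just visible at about (283,205) and the block's empty hole at (286,184).

```bash
python3 - <<'E'
from h import *
w=eyes.read_camera("wrist");p,R0=pose()
k=onz(w,(281.5,268),.260);print("top disc in tool",R0.T@(k-p))
k=onz(w,(283,203),.153);print("tip front edge in tool",R0.T@(k-p))
print("hole",onz(w,(286,185),.07))
E
```

```text
top disc in tool [-1.90983758e-03 -1.50631760e-05 -3.02506405e-02]
tip front edge in tool [0.00184607 0.00121395 0.0767455 ]
hole [0.60246349 0.18309495 0.07      ]
```

```bash
python3 - <<'E'
from h import *
yaw=-6.1;m=np.array([.5737,-.1594,.144]);A=axisR(yaw,-14.1)
up=np.array([.57,.03,.28]);RU=axisR(-4,-7,12)
plan(up,RU);plan(m-A[:,2]*.0976+A[:,0]*.0022,A,up,RU)
E
```

```text
N 4 ang [-0.0536 -0.0043 -0.021 ] dpos_cm [-3.905 -0.621 -1.277]
N 5 ang [-0.0613 -0.0141 -0.0177] dpos_cm [-3.492 -1.522  0.813]
```

drive_tool:
  angular:
    - [-0.0536,-0.0043,-0.021]
    - [-0.0536,-0.0043,-0.021]
    - [-0.0536,-0.0043,-0.021]
    - [-0.0536,-0.0043,-0.021]
    - [-0.0613,-0.0141,-0.0177]
    - [-0.0613,-0.0141,-0.0177]
    - [-0.0613,-0.0141,-0.0177]
    - [-0.0613,-0.0141,-0.0177]
    - [-0.0613,-0.0141,-0.0177]
    - [0,0,0]
    - [0,0,0]
    - [0,0,0]
  delta_pos:
    - [-3.9,-0.62,-1.28]
    - [-3.9,-0.62,-1.28]
    - [-3.9,-0.62,-1.28]
    - [-3.9,-0.62,-1.28]
    - [-3.49,-1.52,0.81]
    - [-3.49,-1.52,0.81]
    - [-3.49,-1.52,0.81]
    - [-3.49,-1.52,0.81]
    - [-3.49,-1.52,0.81]
    - [0,0,0]
    - [0,0,0]
    - [0,0,0]
  gripper: [3.0,3.0,3.0,3.0,3.0,3.0,3.0,3.0,3.0,3.0,3.0,3.0]

```text
time_s: 8.7
tool_pos: [0.5295, -0.1508, 0.2292]
tool_rot: [150.7, 6.9, 96.3]
force: [1.4, 0.0, -1.1]
grip_width: 0.0349
grasp_force: 50.0
```

```bash
python3 - <<'E'
from h import *
o=telemetry.get_obs();print(o["time_s"],np.round(o["qpos"],1),o["tool_pos"],o["tool_rot"],o["grasp_force"],o["force"],o["wrist_torque"])
m=np.array([.5737,-.1594,.144]);A=axisR(-6.1,-14.1);T=m-A[:,2]*.0976+A[:,0]*.0022
p,R0=pose();print("err in tool mm",R0.T@(T-p)*1e3);plan(T,A)
s=eyes.read_camera("side");w=eyes.read_camera("wrist")
tip=p+R0@[-.0022,0,.0776]
print(proj(s,tip),proj(w,tip))
x,y=[int(v) for v in proj(s,m)]
a=cv2.resize(s["pixels"][y-50:y+30,x-40:x+40,::-1],(400,400),interpolation=cv2.INTER_CUBIC);print(x-40,y-50)
x,y=[int(v) for v in proj(w,m)];print(x-50,y-50)
b=cv2.resize(w["pixels"][y-50:y+50,x-50:x+50,::-1],(400,400),interpolation=cv2.INTER_CUBIC)
cv2.imwrite('pics/c6.png',np.hstack([a,b]))
E
```

```text
8.7 [ 28.1 -17.2  -8.9 121.3 -12.6  47.   33.3] [ 0.52953229 -0.15081742  0.22924335] [150.71868769   6.90061449  96.3362512 ] 49.964457750320435 [ 1.36074357  0.03347873 -1.14618972] [0.08386188 0.63284801 0.0743543 ]
err in tool mm [-0.58801971 -4.61893846 -1.36833446]
N 1 ang [ 0.0009 -0.0028  0.0017] dpos_cm [-0.059 -0.462 -0.137]
[291.18459488 189.63786023] [281.03647268 207.28078092]
254 147
225 151
```

View pics/c6.png

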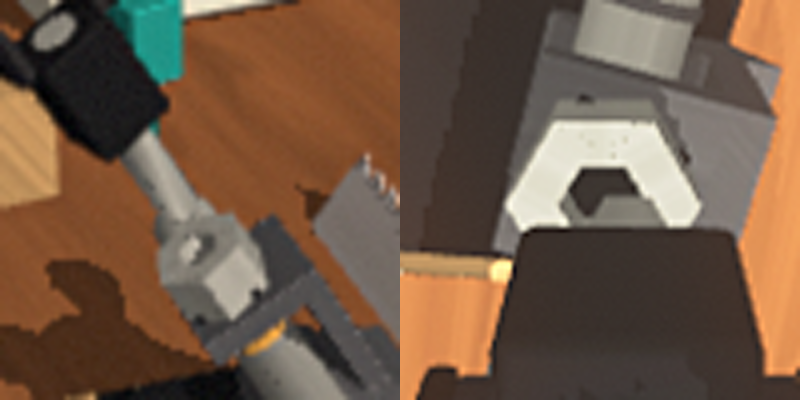

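The left crop (side view) shows the shank tip just above and to the robot's side of the socket. The right crop (wrist view) shows the socket's corners left and right, parallel to the key's flats, with the tip at (620,200) against the socket centre near (605,203). Joint 2's limit leaves about 4.6 mm of lateral error; I'll correct it while descending.

drive_tool:
  angular:
    - [0,0,0]
    - [0,-0.0028,0.0017]
    - [0,0,0]
    - [0,0,0]
  delta_pos:
    - [0,0,0.7]
    - [-0.06,-0.46,0.5]
    - [0,0,0]
    - [0,0,0]
  gripper: [3.0,3.0,3.0,3.0]

```text
time_s: 9.2
tool_pos: [0.5307, -0.1543, 0.2158]
tool_rot: [150.7, 7.0, 96.0]
force: [-0.2, -1.0, -1.8]
grip_width: 0.0345
grasp_force: 50.0
```

```bash
cat > e.py <<'E'
from h import *
import sys
sp=float(sys.argv[1]) if len(sys.argv)>1 else -14.1
o=telemetry.get_obs();print(o["time_s"],np.round(o["qpos"],1),"F",np.round(o["force"],1),"T",np.round(o["wrist_torque"],2),o["grasp_force"],o["grip_width"])
m=np.array([.5737,-.1594,.144]);A=axisR(-6.1,sp);p,R0=pose()
rv=np.degrees(Ro.from_matrix(A.T@R0).as_rotvec());tip=p+R0@[-.0022,0,.0776]
print("rot vs ideal deg",np.round(rv,1),"tip rel mouth (ideal tool frame) mm",np.round(A.T@(tip-m)*1e3,1),"force tool",np.round(A.T@o["force"],1))
E
python3 e.py
```

```text
9.2 [ 28.1 -16.4  -8.9 122.3 -12.5  45.2  33.4] F [-0.2 -1.  -1.8] T [ 0.03  0.68 -0.01] 49.964178800582886 0.03453290999910205
rot vs ideal deg [-0.  -0.   0.1] tip rel mouth (ideal tool frame) mm [-1.4 -1.4 -6.2] force tool [-0.7 -1.2  1.5]
```

drive_tool:
  angular:
    - [0,0,0]
    - [0,0,0]
    - [0,0,0]
    - [0,0,0]
    - [0,0,0]
    - [0,0,0]
  delta_pos:
    - [0.14,0.14,0]
    - [0,0,0.3]
    - [0,0,0.3]
    - [0,0,0.3]
    - [0,0,0.2]
    - [0,0,0]
  gripper: [3.0,3.0,3.0,3.0,3.0,3.0]

```text
time_s: 9.8
tool_pos: [0.5374, -0.1534, 0.2068]
tool_rot: [150.7, 7.0, 96.0]
force: [-1.0, 0.1, -0.5]
grip_width: 0.0348
grasp_force: 50.0
```

```bash
python3 e.py
```

```text
9.8 [ 28.  -15.2  -9.3 122.4 -12.4  43.7  33. ] F [-1.   0.1 -0.5] T [ 0.05  0.67 -0.05] 49.96441125869751 0.03478382438461271
rot vs ideal deg [-0.  -0.   0.1] tip rel mouth (ideal tool frame) mm [-0.1  0.1  4.9] force tool [ 0.3 -1.1 -0.1]
```

No contact force, and the tip is in the mouth. On down to the floor.

drive_tool:
  angular:
    - [0,0,0]
    - [0,0,0]
    - [0,0,0]
    - [0,0,0]
    - [0,0,0]
  delta_pos:
    - [0,0,0.3]
    - [0,0,0.3]
    - [0,0,0.3]
    - [0,0,0.3]
    - [0,0,0]
  gripper: [3.0,3.0,3.0,3.0,3.0]

```text
time_s: 10.3
tool_pos: [0.5434, -0.154, 0.1964]
tool_rot: [150.7, 7.0, 96.0]
force: [0.4, -0.2, -2.4]
grip_width: 0.0348
grasp_force: 50.0
```

```bash
python3 e.py
```

```text
10.3 [ 27.9 -13.9  -9.6 122.7 -12.3  42.2  32.9] F [ 0.4 -0.2 -2.4] T [ 0.06  0.66 -0.01] 49.96425926685333 0.03482697234449893
rot vs ideal deg [-0.  -0.   0.1] tip rel mouth (ideal tool frame) mm [-0.1  0.2 16.9] force tool [ 0.  -0.8  2.3]
```

drive_tool:
  angular:
    - [0,0,0]
    - [0,0,0]
    - [0,0,0]
    - [0,0,0]
  delta_pos:
    - [0,0,0.2]
    - [0,0,0.2]
    - [0,0,0.1]
    - [0,0,0]
  gripper: [3.0,3.0,3.0,3.0]

```text
time_s: 10.7
tool_pos: [0.5458, -0.1547, 0.1938]
tool_rot: [150.7, 7.0, 96.0]
force: [-7.4, 1.3, 6.8]
grip_width: 0.0348
grasp_force: 50.0
```

```bash
python3 e.py
```

```text
10.7 [ 27.9 -13.5  -9.6 122.7 -12.2  41.7  32.8] F [-7.4  1.3  6.8] T [0.3  1.54 0.02] 49.971179366111755 0.034797346018573906
rot vs ideal deg [-0.1 -0.1  0.1] tip rel mouth (ideal tool frame) mm [-0.8  0.9 20.4] force tool [ 1.3 -2.9 -9.7]
```

drive_tool:
  angular:
    - [0,0,0.14]
    - [0,0,0.14]
    - [0,0,0.14]
    - [0,0,0.14]
    - [0,0,0.14]
    - [0,0,0.14]
    - [0,0,0]
  delta_pos:
    - [0,0.03,-0.04]
    - [0,0.03,0]
    - [0,0.03,0]
    - [0,0.03,0]
    - [0,0.03,0]
    - [0,0.03,0]
    - [0,0,0]
  gripper: [3.0,3.0,3.0,3.0,3.0,3.0,3.0]

```text
time_s: 11.4
tool_pos: [0.5467, -0.1541, 0.1943]
tool_rot: [154.5, -16.4, 53.3]
force: [-6.9, 3.4, 4.9]
grip_width: 0.0347
grasp_force: 50.0
```

```bash
python3 e.py 34
```

```text
11.4 [ 35.7 -13.5 -16.4 122.3 -15.1  42.1 -13.1] F [-6.9  3.4  4.9] T [0.71 1.71 0.3 ] 49.99284625053406 0.034725753979728866
rot vs ideal deg [ 0.  -0.   0.3] tip rel mouth (ideal tool frame) mm [ 0.6 -0.2 20.4] force tool [ 0.1 -4.6 -7.8]
```

drive_tool:
  angular:
    - [0,0,0.14]
    - [0,0,0.14]
    - [0,0,0.14]
    - [0,0,0.14]
    - [0,0,0.14]
    - [0,0,0.14]
    - [0,0,0]
  delta_pos:
    - [0,0.03,0]
    - [0,0.03,0]
    - [0,0.03,0]
    - [0,0.03,0]
    - [0,0.03,0]
    - [0,0.03,0]
    - [0,0,0]
  gripper: [3.0,3.0,3.0,3.0,3.0,3.0,3.0]

```text
time_s: 12.1
tool_pos: [0.548, -0.1555, 0.1951]
tool_rot: [175.6, -29.8, 2.6]
force: [-6.3, 3.2, 5.8]
grip_width: 0.0347
grasp_force: 50.0
```

```bash
python3 e.py 82
```

```text
12.1 [ 43.6 -13.6 -23.  121.9 -18.   42.5 -58.5] F [-6.3  3.2  5.8] T [0.86 1.27 0.37] 49.97856795787811 0.03472469737600152
rot vs ideal deg [-0.   0.1  0.4] tip rel mouth (ideal tool frame) mm [ 1.1 -0.7 20.3] force tool [-2.4 -2.9 -8.4]
```

drive_tool:
  angular:
    - [0,0,0]
    - [0,0,0]
    - [0,0,0]
    - [0,0,0]
    - [0,0,0]
    - [0,0,0]
  delta_pos:
    - [0,0,0]
    - [0,0,0]
    - [0,0,0]
    - [0,0,0]
    - [0,0,0]
    - [0,0,0]
  gripper: [8.7,8.7,8.7,8.7,8.7,8.7]

```text
time_s: 12.7
tool_pos: [0.548, -0.1563, 0.1944]
tool_rot: [175.5, -29.8, 2.8]
force: [-0.1, -0.3, 0.1]
grip_width: 0.0746
grasp_force: 0.0
```

```bash
python3 - <<'E'
from h import *
s=eyes.read_camera("side");w=eyes.read_camera("wrist");o=telemetry.get_obs();print(o["time_s"],o["grip_width"],o["force"],o["grasp_force"])
m=np.array([.5737,-.1594,.144]);p,R0=pose()
x,y=[int(v) for v in proj(s,m)]
a=cv2.resize(s["pixels"][y-60:y+20,x-50:x+30,::-1],(400,400),interpolation=cv2.INTER_CUBIC)
cv2.imwrite('pics/c7.png',np.hstack([a,cv2.resize(w["pixels"][60:340,140:420,::-1],(400,400))]))
for d in models.cut_out(w,"key_handle")[:2]:print(d["centre"],d["p"])
print("expected top disc px",proj(w,p+R0@[-.0022,0,-.0302]),proj(w,p+R0@[0,0,-.0302]))
E
```

```text
12.8 0.08206961179629577 [-0.68132489 -0.35768592  0.48934931] 0.0
[279.6, 248.8] 0.96
[1.9, 127.8] 0.48
expected top disc px [280.2461687  269.00666786] [280.23834329 265.2078706 ]
```

View pics/c7.png

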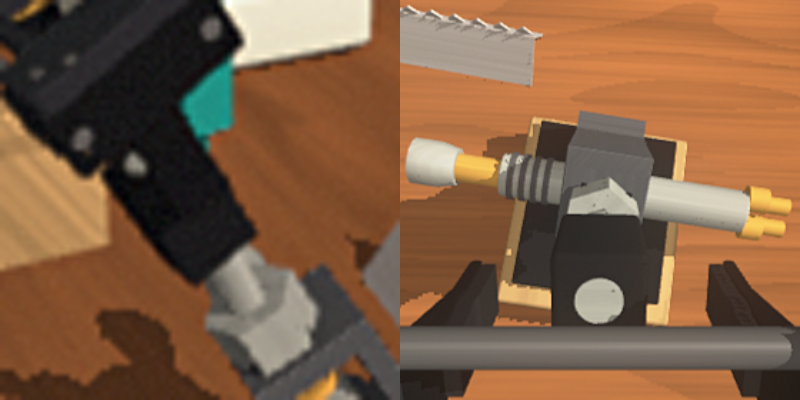

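The key stands in the socket with the fingers clear of it, its top disc at about (279,271) in the wrist picture. I'll centre on it, turn back a quarter turn and regrip.

drive_tool:
  angular:
    - [0,0,0]
    - [0,0,-0.1428]
    - [0,0,-0.1428]
    - [0,0,-0.1428]
    - [0,0,-0.1428]
    - [0,0,-0.1428]
    - [0,0,-0.1428]
    - [0,0,-0.1428]
    - [0,0,-0.1428]
    - [0,0,-0.1428]
    - [0,0,-0.1428]
    - [0,0,-0.1428]
    - [0,0,0]
    - [0,0,0]
  delta_pos:
    - [-0.25,0,0]
    - [0,0,0]
    - [0,0,0]
    - [0,0,0]
    - [0,0,0]
    - [0,0,0]
    - [0,0,0]
    - [0,0,0]
    - [0,0,0]
    - [0,0,0]
    - [0,0,0]
    - [0,0,0]
    - [0,0,0]
    - [0,0,0]
  gripper: [8.7,8.7,8.7,8.7,8.7,8.7,8.7,8.7,8.7,8.7,8.7,8.7,8.7,8.7]

```text
time_s: 14.25
tool_pos: [0.5458, -0.1562, 0.1931]
tool_rot: [150.2, 3.8, 90.4]
force: [-0.0, 0.3, 0.4]
grip_width: 0.087
grasp_force: 0.0
```

```bash
sed -i 's/-.0022,0,.0776/0,0,.0776/' e.py; python3 e.py -7.6;  python3 - <<'E'
from h import *
w=eyes.read_camera("wrist");p,R0=pose();b=(w["pixels"].min(2)>150).astype(np.uint8)
print("exp",proj(w,p+R0@[0,0,-.0302]))
n,l,st,c=cv2.connectedComponentsWithStats(b)
for i in range(1,n):
    if 300<st[i,4]<1600 and 220<c[i][0]<340 and 220<c[i][1]<320: print(c[i],st[i,4])
E
```

```text
14.25 [ 28.8 -13.4 -10.2 122.6 -12.7  41.6  27. ] F [-0.   0.3  0.4] T [ 0.06  0.46 -0.02] 0.0 0.08700963691393808
rot vs ideal deg [-0.1 -0.   0.1] tip rel mouth (ideal tool frame) mm [ 0.2  0.3 21.1] force tool [ 0.2  0.2 -0.4]
exp [281.66837747 264.60558099]
[281.27843602 264.02251185] 844
```

drive_tool:
  angular:
    - [0,0,0]
    - [0,0,0]
    - [0,0,0]
    - [0,0,0]
    - [0,0,0]
    - [0,0,0]
    - [0,0,0]
    - [0,0,0]
    - [0,0,0]
    - [0,0,0]
    - [0,0,0]
  delta_pos:
    - [0,0,0]
    - [0,0,0]
    - [0,0,0]
    - [0,0,0]
    - [0,0,0]
    - [0,0,0]
    - [0,0,0]
    - [0,0,0]
    - [0,0,0]
    - [0,0,0]
    - [0,0,0]
  gripper: [3,3,3,3,3,3,3,3,3,3,3]

```text
time_s: 15.4
tool_pos: [0.5458, -0.1563, 0.1931]
tool_rot: [150.2, 3.9, 90.6]
force: [-0.8, 0.5, 0.1]
grip_width: 0.0347
grasp_force: 50.0
```

drive_tool:
  angular:
    - [0,0,0.14]
    - [0,0,0.14]
    - [0,0,0.14]
    - [0,0,0.14]
    - [0,0,0.14]
    - [0,0,0]
  delta_pos:
    - [0,0,0]
    - [0,0,0]
    - [0,0,0]
    - [0,0,0]
    - [0,0,0]
    - [0,0,0]
  gripper: [3,3,3,3,3,3]

```text
time_s: 16.0
tool_pos: [0.5453, -0.1563, 0.1928]
tool_rot: [154.0, -15.5, 55.1]
force: [-2.8, -0.7, 0.7]
grip_width: 0.0348
grasp_force: 50.0
```

```bash
echo 'print("torque tool",np.round(R0.T@o["wrist_torque"],2))' >> e.py; python3 e.py 32.5
```

```text
16.0 [ 35.3 -13.5 -15.8 122.5 -15.   41.9 -10.9] F [-2.8 -0.7  0.7] T [ 0.12  0.87 -0.01] 49.9824857711792 0.03480477204094508
rot vs ideal deg [-0.  -0.  -0.1] tip rel mouth (ideal tool frame) mm [-0.2 -0.2 21.1] force tool [-1.9 -1.2 -2. ]
torque tool [ 0.75 -0.46  0.02]
```

drive_tool:
  angular:
    - [0,0,0.14]
    - [0,0,0.14]
    - [0,0,0.14]
    - [0,0,0]
  delta_pos:
    - [0,0,0]
    - [0,0,0]
    - [0,0,0]
    - [0,0,0]
  gripper: [3,3,3,3]

```text
time_s: 16.4
tool_pos: [0.5453, -0.1561, 0.1928]
tool_rot: [162.2, -24.6, 31.5]
force: [-3.0, 1.7, 2.9]
grip_width: 0.0349
grasp_force: 50.0
```

```bash
python3 e.py 56.6; python3 - <<'E'
from h import *
s=eyes.read_camera("side")
x,y=[int(v) for v in proj(s,[.5737,-.1594,.144])]
cv2.imwrite('pics/c8.png',cv2.resize(s["pixels"][y-60:y+50,x-50:x+60,::-1],(600,600),interpolation=cv2.INTER_CUBIC))
E
```

```text
16.4 [ 39.1 -13.6 -19.1 122.4 -16.5  42.1 -33.6] F [-3.   1.7  2.9] T [0.35 1.08 0.06] 49.98463332653046 0.034911775053281725
rot vs ideal deg [-0.  -0.  -0.3] tip rel mouth (ideal tool frame) mm [-0.2 -0.4 21.1] force tool [-0.3 -1.8 -4.1]
torque tool [ 0.81 -0.8   0.06]
```

View pics/c8.png

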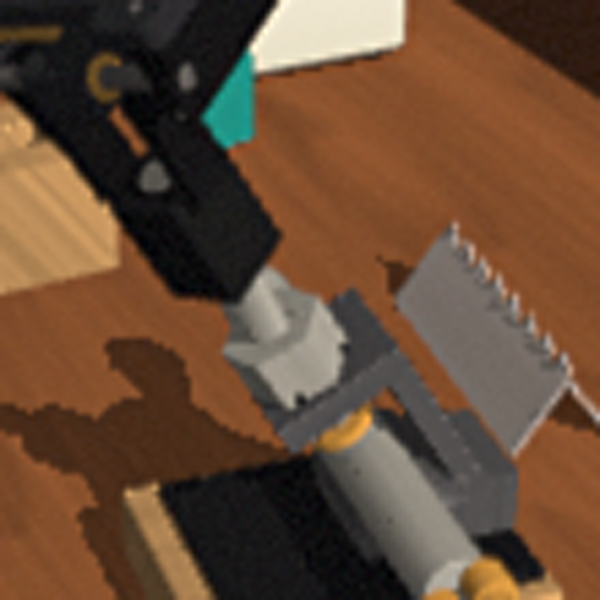

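The picture shows the key seated in the screw head and the brass pad just above the barrel, at about (345,425). I'll keep turning.

drive_tool:
  angular:
    - [0,0,0.14]
    - [0,0,0.14]
    - [0,0,0.14]
    - [0,0,0.14]
    - [0,0,0]
  delta_pos:
    - [0,0,0]
    - [0,0,0]
    - [0,0,0]
    - [0,0,0]
    - [0,0,0]
  gripper: [3,3,3,3,3]

```text
time_s: 16.95
tool_pos: [0.5454, -0.156, 0.1929]
tool_rot: [179.0, -30.0, -4.2]
force: [-4.3, 2.4, 2.3]
grip_width: 0.035
grasp_force: 50.0
```

```bash
python3 e.py 88.7
```

```text
16.95 [ 44.4 -13.8 -23.6 122.2 -18.5  42.4 -63.8] F [-4.3  2.4  2.3] T [0.55 1.12 0.17] 49.98619794845581 0.034960464624509614
rot vs ideal deg [-0.   0.  -0.4] tip rel mouth (ideal tool frame) mm [-0.2 -0.4 21.1] force tool [-2.7 -2.  -4.3]
torque tool [ 0.49 -1.16  0.07]
```

drive_tool:
  angular:
    - [0,0,0]
    - [0,0,0]
    - [0,0,0]
    - [0,0,0]
    - [0,0,0]
    - [0,0,0]
    - [0,0,0]
    - [0,0,-0.1428]
    - [0,0,-0.1428]
    - [0,0,-0.1428]
    - [0,0,-0.1428]
    - [0,0,-0.1428]
    - [0,0,-0.1428]
    - [0,0,-0.1428]
    - [0,0,-0.1428]
    - [0,0,-0.1428]
    - [0,0,-0.1428]
    - [0,0,-0.1428]
    - [0,0,0]
  delta_pos:
    - [0,0,0]
    - [0,0,0]
    - [0,0,0]
    - [0,0,0]
    - [0,0,0]
    - [0,0,0]
    - [0,0,0]
    - [0,0,0]
    - [0,0,0]
    - [0,0,0]
    - [0,0,0]
    - [0,0,0]
    - [0,0,0]
    - [0,0,0]
    - [0,0,0]
    - [0,0,0]
    - [0,0,0]
    - [0,0,0]
    - [0,0,0]
  gripper: [8.7,8.7,8.7,8.7,8.7,8.7,8.7,8.7,8.7,8.7,8.7,8.7,8.7,8.7,8.7,8.7,8.7,8.7,8.7]

```text
time_s: 18.85
tool_pos: [0.5458, -0.1563, 0.1931]
tool_rot: [149.9, 0.8, 85.2]
force: [-0.4, 0.5, 0.5]
grip_width: 0.0871
grasp_force: 0.0
```

```bash
cat > disc.py <<'E'
from h import *
w=eyes.read_camera("wrist");p,R0=pose();b=(w["pixels"].min(2)>150).astype(np.uint8)
print("exp",proj(w,p+R0@[0,0,-.0302]))
n,l,st,c=cv2.connectedComponentsWithStats(b)
for i in range(1,n):
    if 300<st[i,4]<1600 and 220<c[i][0]<340 and 220<c[i][1]<320: print(c[i],st[i,4])
E
python3 e.py -1.3; python3 disc.py
```

```text
18.85 [ 29.6 -13.4 -10.9 122.6 -13.   41.7  21.2] F [-0.4  0.5  0.5] T [0.1  0.5  0.01] 0.0 0.08713983425278012
rot vs ideal deg [-0.1 -0.  -0.2] tip rel mouth (ideal tool frame) mm [ 0.1  0.3 21.1] force tool [ 0.4 -0.2 -0.7]
torque tool [0.51 0.06 0.01]
exp [281.54362436 264.27788104]
[279.87957497 264.04014168] 847
```

drive_tool:
  angular:
    - [0,0,0]
    - [0,0,0]
    - [0,0,0]
    - [0,0,0]
    - [0,0,0]
    - [0,0,0]
    - [0,0,0]
    - [0,0,0]
    - [0,0,0]
    - [0,0,0]
    - [0,0,0]
    - [0,0,0.14]
    - [0,0,0.14]
    - [0,0,0.14]
    - [0,0,0]
  delta_pos:
    - [0,0,0]
    - [0,0,0]
    - [0,0,0]
    - [0,0,0]
    - [0,0,0]
    - [0,0,0]
    - [0,0,0]
    - [0,0,0]
    - [0,0,0]
    - [0,0,0]
    - [0,0,0]
    - [0,0,0]
    - [0,0,0]
    - [0,0,0]
    - [0,0,0]
  gripper: [3,3,3,3,3,3,3,3,3,3,3,3,3,3,3]

```text
time_s: 20.4
tool_pos: [0.5455, -0.1562, 0.1929]
tool_rot: [151.9, -11.1, 64.0]
force: [-2.1, 1.2, 1.5]
grip_width: 0.0349
grasp_force: 50.0
```

```bash
python3 e.py 22.8
```

```text
20.4 [ 33.6 -13.4 -14.3 122.5 -14.4  41.9  -1.7] F [-2.1  1.2  1.5] T [ 0.27  0.85 -0.  ] 50.014631152153015 0.034940893514611826
rot vs ideal deg [-0.  -0.  -0.1] tip rel mouth (ideal tool frame) mm [ 0.1 -0.1 21.1] force tool [ 0.5 -1.5 -2.4]
torque tool [ 0.87 -0.2   0.09]
```

drive_tool:
  angular:
    - [0,0,0.14]
    - [0,0,0.14]
    - [0,0,0.14]
    - [0,0,0]
  delta_pos:
    - [0,0,0]
    - [0,0,0]
    - [0,0,0]
    - [0,0,0]
  gripper: [3,3,3,3]

```text
time_s: 20.8
tool_pos: [0.5457, -0.1563, 0.193]
tool_rot: [158.3, -21.3, 41.5]
force: [-2.4, 0.3, 0.4]
grip_width: 0.0346
grasp_force: 50.0
```

```bash
python3 e.py 46.8
```

```text
20.8 [ 37.4 -13.5 -17.6 122.4 -15.8  42.  -24.3] F [-2.4  0.3  0.4] T [0.19 0.81 0.02] 49.99406933784485 0.034621874487999256
rot vs ideal deg [-0.1 -0.  -0.3] tip rel mouth (ideal tool frame) mm [ 0.1  0.1 21.1] force tool [-1.3 -1.3 -1.6]
torque tool [ 0.64 -0.53  0.03]
```

drive_tool:
  angular:
    - [0,0,0.14]
    - [0,0,0.14]
    - [0,0,0]
  delta_pos:
    - [0,0,0]
    - [0,0,0]
    - [0,0,0]
  gripper: [3,3,3]

```text
time_s: 21.1
tool_pos: [0.5455, -0.156, 0.1929]
tool_rot: [165.0, -26.3, 25.0]
force: [-3.1, 1.4, 1.7]
grip_width: 0.0349
grasp_force: 50.0
```

```bash
python3 e.py 62.9; python3 - <<'E'
from h import *
m=np.array([.5737,-.1594,.144]);A=axisR(-6.1)
w=eyes.read_camera("wrist");save(w,"w9")
for d in models.cut_out(w,"screw")[:2]:
    print(d["centre"],d["p"],d["pixels"].sum())
# unwrap head's face plane, spin 0 frame, and detect brightness ring at r between 14 and 24 mm
g=w["pixels"].astype(float).mean(2)
for r in(.0195,.0205):
    print(r,[int(g[int(round(v)),int(round(u))]) if 0<=v<420 and 0<=u<560 else -1 for t in np.radians(np.arange(0,360,6)) for u,v in [proj(w,m+r*(np.cos(t)*A[:,0]+np.sin(t)*A[:,1]))]])
E
```

```text
21.1 [ 40.  -13.6 -19.9 122.3 -16.8  42.2 -39.4] F [-3.1  1.4  1.7] T [0.49 1.03 0.19] 50.00437080860138 0.03490367575875609
rot vs ideal deg [-0.   0.  -0.4] tip rel mouth (ideal tool frame) mm [ 0.1 -0.4 21.1] force tool [-1.2 -1.8 -3.1]
torque tool [ 0.87 -0.76  0.03]
[277.9, 196.9] 0.66 826
0.0195 [128, 216, 211, 206, 215, 136, 118, 100, 105, 106, 105, 139, 216, 214, 210, 207, 205, 206, 210, 211, 211, 211, 210, 47, 54, 52, 52, 52, 52, 51, 50, 49, 49, 49, 51, 53, 52, 52, 52, 52, 50, 51, 50, 49, 49, 49, 47, 45, 42, 41, 41, 42, 42, 43, 43, 43, 42, 42, 42, 78]
0.0205 [70, 158, 208, 214, 158, 108, 108, 109, 112, 113, 113, 105, 119, 208, 211, 205, 208, 210, 212, 211, 213, 214, 224, 57, 53, 49, 53, 53, 53, 52, 52, 49, 48, 51, 53, 52, 54, 53, 53, 52, 52, 51, 51, 50, 50, 49, 50, 48, 43, 40, 40, 42, 41, 42, 41, 42, 39, 41, 44, 50]
```

```bash
cat > head.py <<'E'
from h import *
m=np.array([.5737,-.1594,.144]);A=axisR(-6.1)
w=eyes.read_camera("wrist");g=cv2.cvtColor(w["pixels"],cv2.COLOR_RGB2GRAY).astype(np.float32)
T=np.arange(-40,140,1.)
for r in(.019,.0198,.0205):
    P=np.array([proj(w,m+r*(np.cos(t)*A[:,0]+np.sin(t)*A[:,1])) for t in np.radians(T)],np.float32)
    v=cv2.remap(g,P[None,:,0],P[None,:,1],cv2.INTER_LINEAR)[0]
    b=v>165; e=np.flatnonzero(np.diff(b.astype(int)));print(r,[(int(T[i]),int(b[i+1])) for i in e])
E
python3 head.py
```

```text
0.019 [(-5, 1), (35, 0), (61, 1), (130, 0)]
0.0198 [(2, 1), (27, 0), (69, 1), (133, 0)]
0.0205 [(8, 1), (22, 0), (73, 1), (134, 0)]
```

drive_tool:
  angular:
    - [0,0,0.14]
    - [0,0,0.07]
    - [0,0,0]
  delta_pos:
    - [0,0,0]
    - [0,0,0]
    - [0,0,0]
  gripper: [3,3,3]

```text
time_s: 21.55
tool_pos: [0.5457, -0.156, 0.193]
tool_rot: [171.2, -28.8, 11.6]
force: [-2.8, 1.8, 1.0]
grip_width: 0.0349
grasp_force: 50.0
```

```bash
python3 e.py 74.9; python3 head.py
```

```text
21.55 [ 42.  -13.7 -21.5 122.3 -17.6  42.2 -50.9] F [-2.8  1.8  1. ] T [0.52 1.12 0.39] 49.992982149124146 0.03491614686807993
rot vs ideal deg [-0.   0.  -0.4] tip rel mouth (ideal tool frame) mm [ 0.2 -0.3 21.1] force tool [-1.6 -2.  -2.4]
torque tool [ 0.83 -0.99 -0.14]
0.019 [(7, 1), (35, 0), (61, 1)]
0.0198 [(5, 1), (27, 0), (70, 1)]
0.0205 [(7, 1), (22, 0), (74, 1)]
```

```bash
python3 - <<'E'
from h import *
m=np.array([.5737,-.1594,.144]);A=axisR(-6.1);z=A[:,2]
s=eyes.read_camera("side");save(s,"s9")
for L in(.050,.0555,.058,.063):print(L,proj(s,m+z*L))
x,y=[int(v) for v in proj(s,m+z*.058)]
for im in(cv2.imread('pics/side0.png')[:,:,::-1],s["pixels"]):
    hsv=cv2.cvtColor(np.ascontiguousarray(im),cv2.COLOR_RGB2HSV)
    k=(hsv[...,0]>14)&(hsv[...,0]<28)&(hsv[...,1]>120)&(hsv[...,2]>120)
    sub=k[y-14:y+10,x-12:x+14]; yy,xx=np.nonzero(sub);print(len(yy),xx.mean()+x-12 if len(yy) else 0,yy.mean()+y-14 if len(yy) else 0)
    print('\n'.join(''.join('#' if c else '.' for c in r) for r in sub))
c=cv2.imread('pics/c8.png');c=cv2.resize(c,(110,110))[:,:,::-1]
hsv=cv2.cvtColor(np.ascontiguousarray(c),cv2.COLOR_RGB2HSV);k=(hsv[...,0]>14)&(hsv[...,0]<28)&(hsv[...,1]>120)&(hsv[...,2]>120)
X,Y=[int(v) for v in proj(s,[.5737,-.1594,.144])]
ox,oy=X-50,Y-60;sub=k[y-14-oy:y+10-oy,x-12-ox:x+14-ox];print("c8");print('\n'.join(''.join('#' if c else '.' for c in r) for r in sub))
E
```

```text
0.05 [304.66238388 211.79384316]
0.0555 [305.78988067 213.35081461]
0.058 [306.29954814 214.05461945]
0.063 [307.3136223  215.45496447]
19 306.63157894736844 214.3684210526316
..........................
..........................
..........................
..........................
..........................
..........................
..........................
..........................
..........................
..........................
..........................
................#.........
...............##.........
.............###..........
............####..........
...........###............
.........####.............
.........##...............
..........................
..........................
..........................
..........................
..........................
..........................
42 307.23809523809524 215.88095238095238
..........................
..........................
..........................
..........................
..........................
..........................
..........................
..........................
...................
[... 363 characters left out ...]
......................
..........................
c8
..........................
..........................
..........................
..........................
..........................
..........................
..........................
..........................
..........................
..........................
..........................
.................#........
................##........
..............####........
.............#####........
...........######.........
.........########.........
.........#######..........
.........#####............
..........##..............
..........................
..........................
..........................
..........................
```

drive_tool:
  angular:
    - [0,0,0.1]
    - [0,0,0.1]
    - [0,0,0]
  delta_pos:
    - [0,0,0]
    - [0,0,0]
    - [0,0,0]
  gripper: [3,3,3]

```text
time_s: 21.95
tool_pos: [0.5458, -0.1561, 0.1931]
tool_rot: [177.7, -30.0, -1.6]
force: [-4.1, 3.6, 2.4]
grip_width: 0.0344
grasp_force: 50.0
```

```bash
python3 e.py 86.4; python3 head.py; python3 - <<'E'
from h import *
# handle edge direction in wrist view: vertical-ish edges of the black handle's top face
w=eyes.read_camera("wrist");p,R0=pose()
print("exp disc",proj(w,p+R0@[0,0,-.0302]))
g=w["pixels"].mean(2)
for r in range(212,262,8): print(r,''.join('%4d'%v for v in g[r,240:324:3]))
E
```

```text
21.95 [ 43.9 -13.8 -23.2 122.2 -18.3  42.3 -61.8] F [-4.1  3.6  2.4] T [0.76 1.07 0.32] 50.02592146396637 0.034416737756923964
rot vs ideal deg [-0.   0.1 -0.3] tip rel mouth (ideal tool frame) mm [ 0.3 -0.3 21.1] force tool [-2.4 -3.4 -4.3]
torque tool [ 0.79 -1.1   0.04]
0.019 [(19, 1), (32, 0), (62, 1)]
0.0198 [(17, 1), (27, 0), (68, 1)]
0.0205 [(15, 1), (22, 0), (74, 1), (138, 0)]
exp disc [280.3000157  265.19098033]
212   43  44  45  43  73  42  46  47  44  45  46  46  47  47  49  48  49  48  49  51  51  51  51  60  50  52  53  53
220   45  41  43  43  38  43  44  45  44  45  46  44  45  46  47  46  47  47  49  48  49  50  51  51  51  51  51  52
228   52  52  54  38  43  43  43  43  44  44  44  44  45  45  46  45  46  46  46  47  49  48  49  48  53  47  49  50
236   53  52  50  40  47  47  47  48  48  47  48  49  48  48  48  50  50  49  50  50  49  50  51  52  52  56  58  57
244   51  48  47  40  47  47  47  47  48  49  47  47  47  48  47  48  49  49  49  49  50  50  50  51  52  54  50  52
252   49  50  50  39  46  47  48  47  48  41 140 199 195 194 193 193 194 204  77  49  48  49  49  45  41  41  47  48
260   49  50  57  37  47  48  47  48  98 199 198 197 198 197 198 197 197 202 130 135  40  42  43  43  41  39  47  52
```

drive_tool:
  angular:
    - [0,0,0.14]
    - [0,0,0.1]
    - [0,0,0]
  delta_pos:
    - [0,0,0]
    - [0,0,0]
    - [0,0,0]
  gripper: [3,3,3]

```text
time_s: 22.35
tool_pos: [0.546, -0.1564, 0.1932]
tool_rot: [-174.4, -29.6, -17.4]
force: [-1.5, 2.1, 1.1]
grip_width: 0.0349
grasp_force: 50.0
```

```bash
python3 e.py 100.1; python3 head.py; python3 - <<'E'
from h import *
w=eyes.read_camera("wrist");save(w,"w10")
for f in("w5","w9","w10"):
    g=cv2.cvtColor(cv2.imread(f'pics/{f}.png'),cv2.COLOR_BGR2GRAY)
    v=g.astype(int);d=(v>150).astype(np.uint8);n,l,st,c=cv2.connectedComponentsWithStats(d)
    print(f,[(np.round(c[i],1),st[i,2:].tolist()) for i in range(1,n) if 300<st[i,4]<1600 and 240<c[i][0]<320 and 230<c[i][1]<300])
    e=cv2.Canny(cv2.convertScaleAbs(g,alpha=3),20,60)[205:300,235:330]
    L=cv2.HoughLinesP(e,1,np.pi/360,18,minLineLength=18,maxLineGap=3)
    print(sorted([(round(float(np.degrees(np.arctan2(y2-y1,x2-x1))),1),int(np.hypot(x2-x1,y2-y1)),int(x1)+235,int(y1)+205) for x1,y1,x2,y2 in L[:,0]],key=lambda t:-t[1])[:9])
E
```

```text
22.35 [ 46.2 -13.9 -25.1 122.1 -19.2  42.5 -74.7] F [-1.5  2.1  1.1] T [0.71 0.86 0.28] 50.00690460205078 0.03485502103632658
rot vs ideal deg [-0.   0.1 -0.3] tip rel mouth (ideal tool frame) mm [ 0.6 -0.1 21. ] force tool [-1.2 -1.7 -1.8]
torque tool [ 0.5  -1.03  0.07]
0.019 [(62, 1)]
0.0198 [(68, 1)]
0.0205 [(73, 1)]
w5 [(array([281.1, 267.9]), [35, 31, 848])]
[(4.1, 42, 262, 237), (0.0, 32, 278, 290), (76.0, 28, 308, 210), (0.0, 26, 235, 288), (90.0, 24, 244, 255), (0.0, 21, 256, 289), (0.0, 20, 275, 208), (-77.5, 18, 249, 233), (6.3, 18, 252, 237)]
w9 []
[(0.0, 73, 235, 288), (0.0, 62, 247, 231), (0.0, 33, 272, 205), (-76.4, 33, 246, 239), (0.0, 25, 277, 207), (75.3, 19, 310, 215), (-80.5, 18, 235, 260)]
w10 [(array([280.8, 262.9]), [34, 32, 806])]
[(0.0, 94, 235, 288), (0.9, 61, 247, 230), (0.0, 52, 251, 205), (-90.0, 37, 248, 287), (80.9, 25, 311, 205), (85.0, 23, 237, 222), (76.0, 20, 315, 247), (90.0, 18, 250, 244)]
```

```bash
cat > head2.py <<'E'
from h import *
m=np.array([.5737,-.1594,.144]);A=axisR(-6.1)
w=eyes.read_camera("wrist");p,R0=pose();M,o,K=cam(w);Mt=R0.T@M;ot=R0.T@(o-p)
def mk(img,p,R0): return dict(pixels=img,mtx=K,origin=p+R0@ot,orientation=R0@Mt)
def rect(w):
    n=40;ax=(np.arange(n)-n/2+.5)*.0013
    P=np.array([[proj(w,m+a*A[:,0]+b*A[:,1]) for b in ax] for a in ax[::-1]],np.float32) # rows: +toolx up, cols: +tooly right
    g=cv2.cvtColor(np.ascontiguousarray(w["pixels"]),cv2.COLOR_BGR2GRAY)
    v=cv2.remap(g,P[...,0],P[...,1],cv2.INTER_LINEAR)
    return '\n'.join(''.join('#' if q>185 else '+' if q>140 else '-' if q>85 else '.' for q in r) for r in v)
if __name__=="__main__":
    print("now");print(rect(w))
    c=cv2.imread('pics/c7.png')[:,400:];full=np.zeros((420,560,3),np.uint8);full[60:340,140:420]=cv2.resize(c,(280,280),interpolation=cv2.INTER_AREA)
    print("after turn 1 (spin 82)");print(rect(mk(full,np.array([.548,-.1563,.1944]),R([175.5,-29.8,2.8]))))
E
python3 head2.py
```

```text
now
...........................------------.
..........................--------+++---
..........................---------+----
..........................--------------
...............................---------
...........................-....--------
............................--..--------
............................---..-------
...........................-+---..------
...........................-#+---..-----
...........................-##+---.-----
...........................+###+---.----
...........................+####+---.---
...........................+#####+--..--
..........................-#######---.--
..........................-########--.--
..........................+#########+---
..........................-############+
..........................-+############
..........................+++++########+
.........................-++++++++#####-
.........................-#+++++++####+-
.........................+##+++++#####+-
.........................+############--
.........................+###########+--
........................-+###########+--
........................-#####
[... 1506 characters left out ...]
##+
.........................+++++++++####+-
.........................-+++++++####+--
.........................-+++++++####---
.........................-##++++####+---
.........................-+#+++####+----
..........................+##+####+-----
..........................+######+..----
..........................+#+####-.-----
..........................++#####-------
..........................+#####--------
..........................+##++---------
.........................-++------------
.........................---------------
........................----------------
..........................---++++#######
..........................--++++########
.........................---++++########
```

Over the last 38° of key turn the screw head stayed fixed, about 180° past where it started, so it has reached its stop and the pad is home. I'll relieve the torque and draw the key out along the axis.

drive_tool:
  angular:
    - [0,0,-0.1]
    - [0,0,-0.05]
    - [0,0,0]
    - [0,0,0]
    - [0,0,0]
    - [0,0,0]
    - [0,0,0]
    - [0,0,0]
    - [0,0,0]
  delta_pos:
    - [0,0,0]
    - [0,0,0]
    - [0,0,-0.4]
    - [0,0,-0.5]
    - [0,0,-0.5]
    - [0,0,-0.5]
    - [0,0,-0.5]
    - [0,0,-0.5]
    - [0,0,0]
  gripper: [3,3,3,3,3,3,3,3,3]

```text
time_s: 23.4
tool_pos: [0.5317, -0.1555, 0.2197]
tool_rot: [-179.3, -30.2, -7.7]
force: [0.9, -0.3, -1.8]
grip_width: 0.0351
grasp_force: 50.0
```

```bash
python3 e.py 91.5; python3 disc.py; python3 - <<'E'
from head2 import *
print(rect(w))
s=eyes.read_camera("side");save(s,"s11")
tip=p+R0@[0,0,.0776];print("tip side px",proj(s,tip),"mouth",proj(s,m))
E
```

```text
23.4 [ 41.9 -16.9 -20.  121.6 -18.3  46.2 -66.9] F [ 0.9 -0.3 -1.8] T [0.11 0.86 0.01] 49.985777735710144 0.03506191808382864
rot vs ideal deg [-0.1  0.2 -0.1] tip rel mouth (ideal tool frame) mm [ 1.6  0.7 -9.1] force tool [-0.1  0.2  2.1]
torque tool [-0.   -0.86 -0.  ]
exp [279.56946244 265.61472115]
[279.00322581 261.07419355] 620
.........................--------+++----
.........................--------+++----
.........................---------------
.......................--......---------
....................-++##-.....---------
....................+####+----..--------
....................+#####+----.--------
....................+######+---..-------
....................+#######+---..------
....................+#####+##+---..-----
....................##########+---.-----
....................###########+---..---
....................############+--..---
....................-.-+#########+--..--
.......................-+#########---.--
....................--..-##########-----
....................---..-##########+++-
....................----..-############+
....................+---.
[... 250 characters left out ...]
########---
...................-#+--+############---
...................-++##############+---
...................-################+---
...................+################----
...................+###############+----
...................+###############-----
...................+#############++-----
...................+#########+-.--------
...................+####+----...--------
...................+++------------------
...................---------------------
...................---------------------
...................---------------------
........................--+++###########
........................--++++##########
tip side px [292.45178153 194.35100231] mouth [294.00321348 197.07448952]
```

The head is now fully visible and its corner sits at about 16°, which matches a screw angle of 5.0 rad (90° + 286.5° ≡ 16.5° mod 60). Now back to the block.

```bash
python3 - <<'E'
from h import *
up=np.array([.555,.0,.30]);RU=axisR(-4,45,14);A=axisR(-2,0,0);h=np.array([.602,.184,.24])
plan(up,RU);plan(h,A,up,RU)
E
```

```text
N 7 ang [ 0.0173 -0.0375 -0.1197] dpos_cm [ 1.308 -2.002 -0.939]
N 7 ang [ 0.0334 -0.0132 -0.1166] dpos_cm [ 2.631 -0.808  1.008]
```

drive_tool:
  angular:
    - [0.0173,-0.0375,-0.1197]
    - [0.0173,-0.0375,-0.1197]
    - [0.0173,-0.0375,-0.1197]
    - [0.0173,-0.0375,-0.1197]
    - [0.0173,-0.0375,-0.1197]
    - [0.0173,-0.0375,-0.1197]
    - [0.0173,-0.0375,-0.1197]
    - [0.0334,-0.0132,-0.1166]
    - [0.0334,-0.0132,-0.1166]
    - [0.0334,-0.0132,-0.1166]
    - [0.0334,-0.0132,-0.1166]
    - [0.0334,-0.0132,-0.1166]
    - [0.0334,-0.0132,-0.1166]
    - [0.0334,-0.0132,-0.1166]
    - [0,0,0]
    - [0,0,0]
  delta_pos:
    - [1.31,-2.0,-0.94]
    - [1.31,-2.0,-0.94]
    - [1.31,-2.0,-0.94]
    - [1.31,-2.0,-0.94]
    - [1.31,-2.0,-0.94]
    - [1.31,-2.0,-0.94]
    - [1.31,-2.0,-0.94]
    - [2.63,-0.81,1.01]
    - [2.63,-0.81,1.01]
    - [2.63,-0.81,1.01]
    - [2.63,-0.81,1.01]
    - [2.63,-0.81,1.01]
    - [2.63,-0.81,1.01]
    - [2.63,-0.81,1.01]
    - [0,0,0]
    - [0,0,0]
  gripper: [3,3,3,3,3,3,3,3,3,3,3,3,3,3,3,3]

```text
time_s: 25.15
tool_pos: [0.6021, 0.1845, 0.2389]
tool_rot: [-179.9, -0.0, 88.0]
force: [-0.1, -0.6, -0.9]
grip_width: 0.035
grasp_force: 50.0
```

```bash
python3 disc.py; python3 - <<'E'
from h import *
o=telemetry.get_obs();print(o["time_s"],o["tool_pos"],o["tool_rot"],np.round(o["qpos"],1))
w=eyes.read_camera("wrist");p,R0=pose();save(w,"w12")
g=w["pixels"].astype(int)
hsv=cv2.cvtColor(w["pixels"],cv2.COLOR_RGB2HSV);mk=((hsv[...,1]<45)&(hsv[...,2]>70)).astype(np.uint8)
e=proj(w,p+R0@[0,0,.0776]);print("tip exp px",e)
x,y=int(e[0]),int(e[1]);
for r in range(y-14,y+10,2): print(r,''.join('#' if v else '.' for v in mk[r,x-25:x+25]))
print("x0",x-25)
A=axisR(-2,0,0);plan(np.array([.602,.184,.21]),A)
E
```

```text
exp [282.14227044 267.44555455]
[281.30906921 263.90334129] 838
25.2 [0.6025309  0.18314655 0.23948331] [-1.79999290e+02  3.44153258e-02  8.79153232e+01] [ 14.3  20.  -43.6  81.3  13.7  84.1 -31.1]
tip exp px [281.66521878 205.94992701]
191 ..................................................
193 ..................................................
195 ..................................................
197 ..................................................
199 ...................###...#..###...................
201 ..................#...........##..................
203 .................#.............##.................
205 ..................................................
207 ..................................................
209 ..................................................
211 ..................................................
213 ..................................................
x0 256
N 1 ang [ 0.0007  0.001  -0.0027] dpos_cm [ 0.163 -0.084  2.994]
```

drive_tool:
  angular:
    - [0,0,0]
    - [0,0,0]
    - [0,0,0]
    - [0,0,0]
    - [0,0,0]
    - [0,0,0]
    - [0,0,0]
    - [0,0,0]
  delta_pos:
    - [-0.17,0.04,2]
    - [0,0,2.5]
    - [0,0,2.5]
    - [0,0,1]
    - [0,0,1]
    - [0,0,1]
    - [0,0,1]
    - [0,0,0]
  gripper: [3,3,3,3,3,3,3,3]

```text
time_s: 26.05
tool_pos: [0.6018, 0.1816, 0.1287]
tool_rot: [-179.9, 0.1, 88.0]
force: [0.6, -0.3, -1.8]
grip_width: 0.0346
grasp_force: 50.0
```

drive_tool:
  angular:
    - [0,0,0]
    - [0,0,0]
    - [0,0,0]
    - [0,0,0]
    - [0,0,0]
  delta_pos:
    - [0,0,1]
    - [0,0,1]
    - [0,0,1]
    - [0,0,0.3]
    - [0,0,0]
  gripper: [3,3,3,3,3]

```text
time_s: 26.55
tool_pos: [0.6019, 0.1818, 0.0959]
tool_rot: [-179.9, 0.0, 88.0]
force: [-0.4, 0.8, -1.4]
grip_width: 0.0348
grasp_force: 50.0
```

drive_tool:
  angular:
    - [0,0,0]
    - [0,0,0]
    - [0,0,0]
    - [0,0,0]
  delta_pos:
    - [0,0,0.15]
    - [0,0,0.1]
    - [0,0,0.1]
    - [0,0,0]
  gripper: [3,3,3,3]

```text
time_s: 26.95
tool_pos: [0.6025, 0.182, 0.0935]
tool_rot: [180.0, 0.0, 88.0]
force: [0.4, 0.3, -0.7]
grip_width: 0.0345
grasp_force: 50.0
```

drive_tool:
  angular:
    - [0,0,0]
    - [0,0,0]
    - [0,0,0]
    - [0,0,0]
    - [0,0,0]
    - [0,0,0]
    - [0,0,0]
    - [0,0,0]
    - [0,0,0]
    - [0,0,0]
    - [0,0,0]
    - [0,0,0]
  delta_pos:
    - [0,0,0.1]
    - [0,0,0]
    - [0,0,0]
    - [0,0,0]
    - [0,0,0]
    - [0,0,0]
    - [0,0,-2]
    - [0,0,-4]
    - [0,0,-4]
    - [0,0,-4]
    - [0,0,0]
    - [0,0,0]
  gripper: [3,3,6.5,6.5,6.5,6.5,6.5,6.5,6.5,6.5,6.5,6.5]

```text
time_s: 28.15
tool_pos: [0.6029, 0.1824, 0.2335]
tool_rot: [179.9, -0.0, 88.0]
force: [0.5, 0.1, -0.4]
grip_width: 0.065
grasp_force: 0.0
```

```bash
python3 - <<'E'
from h import *
o=telemetry.get_obs();print(o["time_s"],o["tool_pos"],o["force"],o["grip_width"])
w=eyes.read_camera("wrist");b=(w["pixels"].min(2)>150).astype(np.uint8);e=proj(w,[.602,.184,.122]);print("exp",e)
n,l,st,c=cv2.connectedComponentsWithStats(b)
for i in range(1,n):
    if np.hypot(*(c[i]-e))<25 and st[i,4]>50: print(c[i],st[i],onz(w,c[i],.122))
s=eyes.read_camera("side");save(s,"s13")
for n0 in("key_handle","key","rod_rest","pliers","phone"): print(n0,[(np.round(d["centre"]),round(d["p"],2)) for d in models.search_frame(s,n0)][:4])
a=cv2.imread('pics/side0.png')[:,:,::-1].astype(int);d=np.abs(a-s["pixels"]).sum(2)[140:190,225:270];print((d>60).sum())
E
```

```text
28.15 [0.60292621 0.18244177 0.23353548] [ 0.50064192  0.09450288 -0.44502947] 0.06499206442346216
exp [279.97822191 192.70649934]
[280.30496454 194.5       ] [271 186  19  18 282] [0.60223921 0.18226925 0.122     ]
key_handle [(array([281., 157.]), 0.89), (array([246., 153.]), 0.75), (array([220., 179.]), 0.73), (array([250., 175.]), 0.73)]
key [(array([246., 156.]), 0.81), (array([283., 155.]), 0.59), (array([219., 175.]), 0.56)]
rod_rest [(array([332., 199.]), 0.74)]
pliers [(array([191., 237.]), 0.64)]
phone []
89
```

```bash
python3 -c "
from cell import env;print(env.sign_off())"
```

```text
the job is handed in; nothing more can be done
None
```

I handed the job in at 28 s of the 72 s allowed: the screw looks home at its stop (about 5.0 rad, judged from the head's angle in the camera image), and the key stands back in its block, released; the judge gave no verdict.

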